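# Roll a router carriage down to the label reader and dock it gently

### The arm

A 6-joint arm with a two-finger parallel gripper is mounted at the origin on the work surface. World frame = base frame: x ahead of the robot, y to its left, z up, the work surface at z = 0. Lengths are in m, angles in rad, forces in N, time in s.
With the tool pointing down it reaches from about 0.35 to 0.775 m from the base axis. Payload 7.3 kg.
Tool frame: the origin (TCP) lies midway between the tips of the shut fingers; the grasp point (between the pads) lies 19 mm behind it (tcp_to_grasp is the distance from the TCP to the grasp point, in m); z points along the fingers, y is the line along which they close (so a half turn about z gives the same grasp; the last joint's range is limited). The gripper opens to 92 mm and grips with 3 to 60 N. Pads are 19 mm wide; open, the fingers measure 130 mm over their backs; the gripper's body (75 mm by 190 mm) begins 47 mm behind the grasp point.
Start: joints at [1.126, 0.342, 1.524, -0, 1.275, -0.146], TCP at [0.155, 0.502, 0.189] pointing down, gripper open.
Joint ranges: [-2.53, 2.53], [-0.77, 2.02], [0.04, 2.7], [-1, 4.14], [0.28, 2.66], [-3.11, 3.11]. Speed limits (rad/s): [2.57, 2.57, 3.14, 3.14, 3.14, 3.14].

### API

Orientations are given as [roll, pitch, yaw] about the fixed x, y, z axes, in that order (R = Rz(yaw) Ry(pitch) Rx(roll)).
In Python, from cell import observe, read_camera, calibration, hand_in, tcp_to_grasp gives the robot as it stands.
- The arm moves only by the tool send_rows, never from a script. Its argument "targets" is a list of rows, each a list of 5 numbers: the opening, from 0 (shut) to 1 (fully open), then the shift along the world's x, y, z in m, then the turn about the world's z in rad. A call has 1 to 5 rows; each row shifts and turns the commanded pose from where the row before left it; what a row does not reach is not made up. A row lasts 1/10 s, in which the tool goes at most 50 mm and 8.59 degrees, less where a joint would pass 70% of its speed; a pose out of reach is approached as far as the arm can. A call is refused whole if a number of a shift passes 0.05 or a number of a turn 0.15, either way. A call with a gripper value outside its range is refused whole. The fingers move at their own pace and stop on an object; "grip_force" is the grip in N (left out, the last holds). Time passes only in rows, so rows that do not move let the fingers close. It gives the time, the measured TCP pose, the force, the opening and the grip force at its end, in the units of the state.
- observe(): the state, without advancing time (a new reading comes with each control period).
- read_camera(name): name is "scene" or "top" or "wrist"; returns (picture, depth): 384x512x3 uint8, red, green, blue; 384x512 float32, m along the optical axis (not along the pixel's ray), 0 where there is no reading.
- calibration(name): a dict with "intrinsics" (3x3 intrinsics, pixels), "world_to_cam" (4x4, takes a point from world to camera coordinates); the wrist camera has in their place "hand_eye" (4x4, takes a point from camera to tool coordinates, whose origin is the TCP and whose axes are the flange's). Camera axes: x right, y up, looking along -z (the intrinsics and any distortion apply to the point x, -y, -z); pixel columns grow to the right and rows downward; lengths in m; the calibration is good to about 2 mm. A picture is of the moment at which its call begins: read the wrist's pose just before it. calibration takes no time and is no camera call.
- hand_in(): hands the job in; it is judged then, once.
The state is a dict: "time": time; "qpos": joint angles; "qvel": joint speeds; "joint_efforts": joint torques, N m; "tool_pos": TCP position; "tool_rot": TCP orientation; "contact_force": force on the tool from outside, world axes, zero at the start; "torque": the same for the moment, N m; "opening": finger opening in m; "grip_force": force on a finger pad.
Only numpy, scipy, OpenCV 4.12 (cv2) and the standard library are available. Lean on these libraries where they do the work, as an engineer would, in place of code of your own. Each camera call takes 0.05 s, during which the arm holds its last target. There are 200 camera calls.

### The job

Pull the release bolt fully out towards the robot, so that the carriage with the router rolls away down its inclined rail; run ahead of it and catch it softly by its upright sprung handle plate, never pressing that spring in by more than half its stroke, and ease it to a stop with the router squarely in front of the label reader. Hold it still there by the handle for three seconds, then let it down slowly until it is fully home against the dock at the low end, without a slam, and leave it there. Leave the adapter and the screwdriver lying nearby alone.

Things in the scene. Friction and masses are not known exactly. Their poses are not given: they have to be found in the camera images.
- rail: Fixed inclined rail, 740 x 160 mm: dark steel foot, two aluminium bars. Place and yaw (up to 0.1) vary. Origin on the table under its middle; +y along it to the high end, -y downhill to the dock (grey end block), -x the robot's side, z up. Bars slope 0.051 rad, their top at z = 0.045 + 0.051 y. Nothing of it is higher than 110 mm.
- carriage: Aluminium carriage 110 (across) x 170 mm with a black router, captive on the rail: it only rolls along it. Origin at the bars' top under its middle; axes as the rail's, tilted by the slope; router top 60 mm above. At rail y +0.22 latched, -0.22 fully home on the dock, where its own weight keeps it. Nominal 0.81 kg in all (hidden: 0.70 to 1.00).
- carriage_mid (a point): Middle of the router's top, 60 mm above the carriage's origin. Motion: wheel drag is 1.4 N per m/s, dry friction hardly any; once released the carriage starts at 0.5 m/s2 and tends to 0.29 m/s (0.25 to 0.36 with the hidden mass), time constant 0.58 s. Standing on the slope it pushes downhill with about 0.4 N.
- handle (a point): Point in the carriage's upright sprung handle plate (steel), 20 mm under its top edge, mid thickness. Plate: 40 mm across the rail, 12 thick along it, 70 high, on the robot's side: 120 mm to -x, 65 mm downhill (spring not pressed) and 70 mm above the carriage's origin. Downhill of the plate and on its robot side the way is free, to beyond its docked place.
- bolt (a joint): Travel of the release bolt in m: 0 in, blocking the carriage's rear lug; 0.05 fully out, slid to the robot's side (rail -x). The lug comes free early, at about 0.012. 1.5 N of friction: it stays where it is left.
- bolt_tab (a point): Point in the bolt's upright steel finger tab, 14 mm under its top edge, mid thickness. Tab: 10 mm thick across the rail, 36 wide along it, 65 high, at the high end on the robot's side. With the bolt in, 70 mm free between tab and router side for the fingers; the guide blocks there end 40 mm below this point.
- reader: Fixed label reader: grey box 50 x 44 x 40 mm with black lens on a post, 130 mm high, round foot of 32 mm radius, beyond the rail, 135 mm from its middle line. Origin at the foot's middle; axes parallel to the rail's. Router squarely in front = carriage and reader origins at the same y in the rail's frame, 50 to 110 mm uphill of the docked place.
- adapter: Black plug-in power adapter, 50 x 75 x 32 mm, a bystander between robot and rail; origin at the middle of its underside.
- driver: Screwdriver lying on the table between robot and rail, a bystander.
- buffer (a joint): How far the handle plate is pressed in against its spring, uphill towards the dark bracket behind it, in m: 0 free, 0.026 bottomed. 100 N/m, lightly damped (2 N s/m), so the carriage's standing push presses it in by about 4 mm; blocking the carriage with the hand at rest overshoots.
There are look-alikes about, which are no part of the job. What is shaped like the reader but orange or red is not meant.

How it is judged:
On the way, in this order (a step that is already met when the one before it is completed fails the run):
1. the release bolt is pulled out (value of joint bolt above 0.04 m).
2. the router is held still in front of the reader for 2.5 s (y of carriage in the frame of reader between -0.015 and 0.015 m and linear speed of carriage below 0.03 m/s and value of joint buffer above 0.001 m), for 2.5 s.
3. the carriage is fully home against the dock (y of carriage in the frame of rail below -0.214 m and linear speed of carriage below 0.02 m/s), for 0.3 s.
At the end, for the whole second after the job is handed in: The carriage stands fully home against the dock (within 6 mm) at rest, the bolt is out by more than 40 mm, and the robot touches nothing (all of step 3 and value of joint bolt above 0.04 m).
It fails at once if the handle's spring is pressed in by more than 13 mm of its 26 (value of joint buffer above 0.013 m).
It fails at once if the carriage comes within 30 mm of the reader's place, or runs on past it, faster than 0.15 m/s (y of carriage in the frame of reader below 0.03 m and linear speed of carriage above 0.15 m/s).
It fails at once if the carriage slams into the dock (faster than 0.1 m/s over the last 20 mm) (y of carriage in the frame of rail below -0.2 m and linear speed of carriage above 0.1 m/s).
It fails at once if the adapter or the screwdriver is pushed away (distance of any of adapter, driver from where it was at the start of the episode above 0.03 m).
It fails at once if the carriage is struck or gripped with more than 25 N (contact force between carriage and the fingers above 25 N or contact force between carriage and the arm above 25 N).
It also fails if it takes over 38 s, if anything falls off the work surface, if the arm or the gripper's body presses on something with over 40 N, if the wrist force passes 120 N, or if a joint passes its speed limit or range.

## Working session

There is one attempt and no reset: what is moved stays moved. The work goes in short steps, Python scripts to look and compute and a tool call to move; the robot and the scene stay as the last step left them, time stands still between calls to the robot, and variables do not carry over. Pictures are saved under pics/ and viewed, at most 10 in all, crops included, and the job is handed in when it is done.

Besides the shell and the picture viewer there is one more tool, called as name(argument=value, ...), one argument or row to a line, values as JSON. send_rows: Moves the arm, as the interface text tells. Its arguments: {"type":"object","properties":{"targets":{"type":"array","items":{"type":"array","items":{"type":"number"}}},"grip_force":{"type":"number"}},"required":["targets"]}

```bash
mkdir -p pics
python3 - <<'E'
from cell import *
import cv2,numpy as np
s=observe();print({k:np.round(v,3) for k,v in s.items()},tcp_to_grasp)
ims=[]
for n in("scene","top"):
    p,d=read_camera(n);np.savez(f'{n}0.npz',p=p,d=d);c=calibration(n);print(n,c)
    cv2.imwrite(f'pics/{n}0.png',cv2.resize(p[:,:,::-1],(800,600)))
E
```

```text
{'time': np.float64(0.0), 'qpos': array([ 1.126,  0.343,  1.525,  0.   ,  1.275, -0.146]), 'qvel': array([-0.001,  0.   ,  0.002, -0.001, -0.002, -0.002]), 'joint_efforts': array([  0.   , -43.125, -24.421,   0.072,   0.056,  -0.   ]), 'tool_pos': array([0.154, 0.501, 0.188]), 'tool_rot': array([-3.14 , -0.   ,  2.843]), 'contact_force': array([0.475, 0.501, 0.339]), 'torque': array([ 0.043, -0.034, -0.003]), 'grip_force': np.float64(0.0), 'opening': np.float64(0.091)} 0.0188
scene {'intrinsics': array([[406.85649367,   0.        , 251.67582728],
       [  0.        , 406.85649367, 191.85866413],
       [  0.        ,   0.        ,   1.        ]]), 'world_to_cam': array([[-0.14875026,  0.98885503,  0.00625258,  0.15365717],
       [-0.5193488 , -0.08350154,  0.85047299,  0.19471935],
       [ 0.8415166 ,  0.12326081,  0.52598155, -1.51382208],
       [ 0.        ,  0.        ,  0.        ,  1.        ]])}
top {'intrinsics': array([[397.20157426,   0.        , 253.30134454],
       [  0.        , 397.20157426, 190.98742751],
       [  0.        ,   0.        ,   1.        ]]), 'world_to_cam': array([[ 0.00494272, -0.99998095,  0.00369668, -0.08282411],
       [ 0.99816625,  0.00515671,  0.06031214, -0.57867743],
       [-0.06033005,  0.00339179,  0.99817272, -1.2500732 ],
       [ 0.        ,  0.        ,  0.        ,  1.        ]])}
```

View pics/scene0.png

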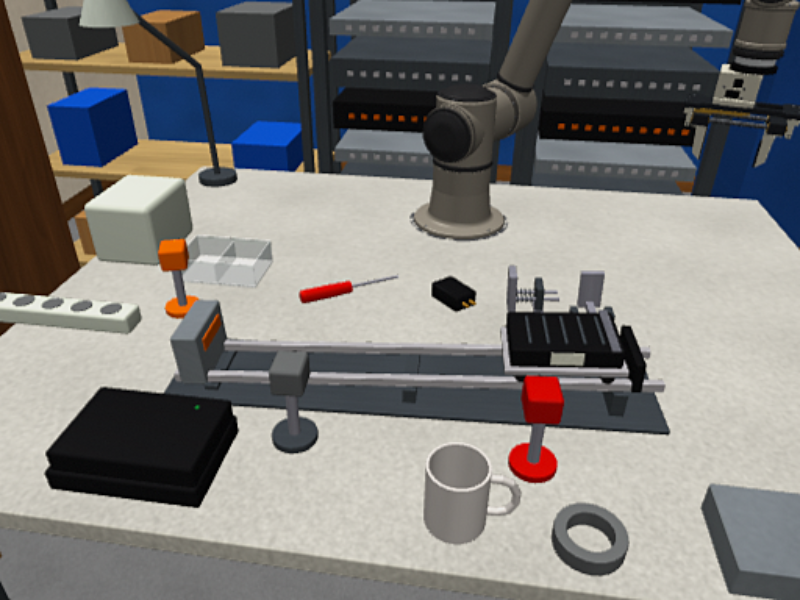

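View pics/top0.png

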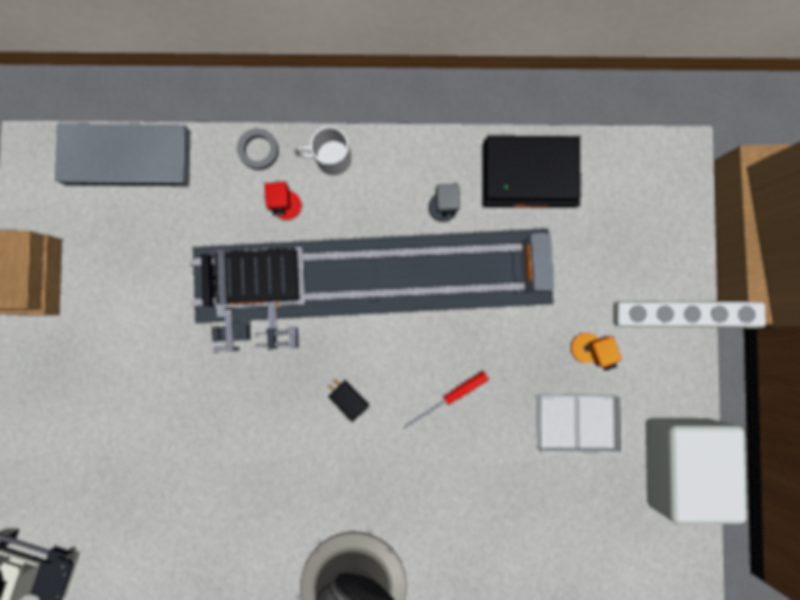

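The scene view shows the rail with the grey dock block at left (205,340), latched carriage at right (565,340), the handle plate at (512,288) and the bolt tab at (590,287); the grey reader is at (292,400). The top view shows the same: handle plate (293,337), tab (230,333), reader (447,200), adapter (348,400), driver (450,395).

```bash
cat > h.py <<'E'
import numpy as np,cv2
from cell import *
def cloud(n,d):
    c=calibration(n);K=c['intrinsics'];T=np.linalg.inv(c['world_to_cam'])
    v,u=np.mgrid[:384,:512]
    P=np.stack([(u-K[0,2])/K[0,0]*d,-(v-K[1,2])/K[1,1]*d,-d],-1)
    return P@T[:3,:3].T+T[:3,3]
E
python3 - <<'E'
from h import *
np.set_printoptions(precision=4,suppress=True)
z=np.load('top0.npz');p=z['p'];P=cloud('top',z['d']);hsv=cv2.cvtColor(p,cv2.COLOR_RGB2HSV)
def crop(u0,u1,v0,v1):
    m=np.zeros((384,512),bool);m[int(v0*.64):int(v1*.64),int(u0*.64):int(u1*.64)]=1;return m
print('table z',np.median(P[crop(400,700,470,560)][:,2]))
# foot: dark bluish
m=(crop(170,570,220,340)&(p.max(2)<90)&(P[...,2]<0.02)).astype(np.uint8)
m=cv2.morphologyEx(m,cv2.MORPH_OPEN,np.ones((3,3)))
pts=P[m>0];print('foot n z',len(pts),np.median(pts[:,2]))
r=cv2.minAreaRect(pts[:,:2].astype(np.float32));print('foot rect',r)
# dock & bars
b=crop(310,520,235,300)&(P[...,2]>0.02)&(P[...,2]<0.06);q=P[b]
for side in(0,1):
    x=q[:,0]; s=q[(x>np.median(x))==bool(side)]
    print('bar',len(s),np.polyfit(s[:,1],s[:,0],1),np.polyfit(s[:,1],s[:,2],1))
dk=crop(515,560,220,310)&(P[...,2]>0.06);print('dock',P[dk].min(0),P[dk].max(0))
cr=crop(215,310,240,310)&(P[...,2]>0.09);print('router',P[cr].min(0),P[cr].max(0),np.median(P[cr],0))
for n,bx in dict(handle=(250,305,300,360),tab=(205,245,300,360),reader=(420,470,170,230),adapter=(320,375,370,430),driver=(400,495,365,430)).items():
    t=crop(*bx);zm={'handle':.085,'tab':.07,'reader':.1,'adapter':.012,'driver':.004}[n]
    q=P[t&(P[...,2]>zm)];print(n,len(q),q.min(0),q.max(0),q.mean(0))
    zz=q[:,2];k=q[zz>np.percentile(zz,98)-.012];print('  top',len(k),k.min(0),k.max(0),k.mean(0))
q=P[crop(400,490,170,240)&(P[...,2]<.03)&(p.max(2)<110)];print('readerfoot',len(q),q.min(0),q.max(0))
for n in ('top','scene'):
  z=np.load(n+'0.npz');a=z['p'][140:240,115:215] if n=='top' else z['p'][160:260,310:430]
  cv2.imwrite(f'pics/{n}c.png',cv2.resize(a[:,:,::-1],None,fx=5,fy=5,interpolation=cv2.INTER_CUBIC))
E
```

```text
table z -0.0010202705746031882
foot n z 5267 0.007505098601685134
foot rect ((0.6277756094932556, -0.029470354318618774), (0.1612546741962433, 0.7302004098892212), 4.310156345367432)
bar 637 [-0.0417  0.5927] [0.0412 0.0428]
bar 637 [-0.0663  0.6653] [0.0436 0.0429]
dock [ 0.5026 -0.3816  0.0603] [ 0.7029 -0.0756  1.283 ]
router [ 0.5026 -0.0756  0.0902] [0.671  0.2713 1.283 ] [0.6155 0.1842 0.116 ]
handle 296 [ 0.4806 -0.0756  0.0852] [0.5708 0.2014 1.283 ] [0.5124 0.1377 0.1465]
  top 8 [ 0.5026 -0.0756  1.283 ] [ 0.5026 -0.0756  1.283 ] [ 0.5026 -0.0756  1.283 ]
tab 365 [ 0.4751 -0.0756  0.0714] [0.5703 0.288  1.283 ] [0.525  0.2407 0.1142]
  top 51 [ 0.4752 -0.0756  0.1335] [0.5026 0.2533 1.283 ] [0.4815 0.205  0.2513]
reader 315 [ 0.5026 -0.1986  0.1015] [ 0.7923 -0.0756  1.283 ] [ 0.7583 -0.1744  0.1445]
  top 256 [ 0.5026 -0.1986  0.1229] [ 0.7923 -0.0756  1.283 ] [ 0.7618 -0.1746  0.1514]
adapter 410 [ 0.3335 -0.0756  0.0126] [0.5026 0.0562 1.283 ] [0.3779 0.0148 0.0455]
  top 375 [ 0.3335 -0.0756  0.0259] [0.5026 0.0551 1.283 ] [0.3762 0.0138 0.0479]
driver 381 [ 0.3151 -0.2751  0.004 ] [ 0.5026 -0.0756  1.283 ] [ 0.3934 -0.1952  0.0576]
  top 12 [ 0.5026 -0.0756  1.283 ] [ 0.5026 -0.0756  1.283 ] [ 0.5026 -0.0756  1.283 ]
readerfoot 291 [ 0.7055 -0.27    0.0008] [ 0.8462 -0.088   0.03  ]
```

View pics/topc.png

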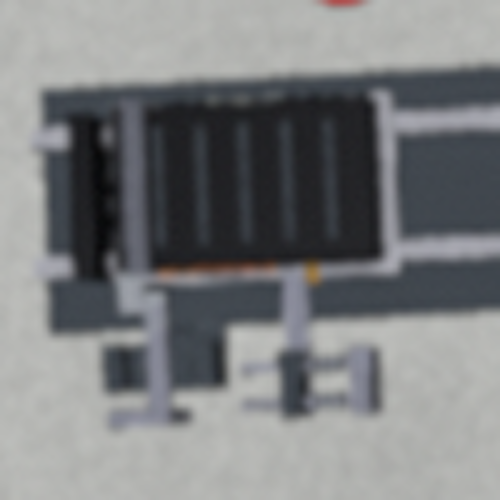

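View pics/scenec.png

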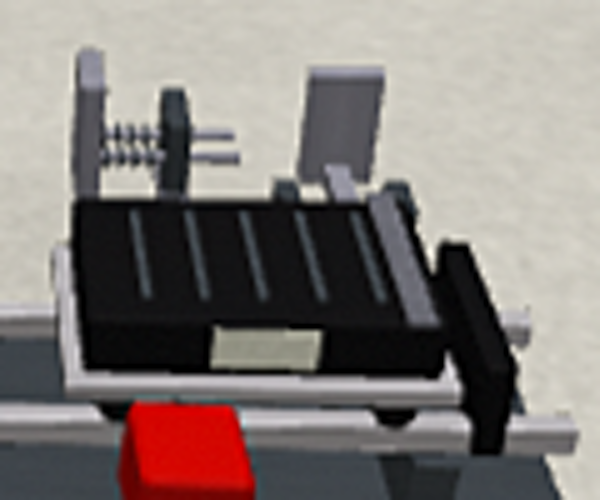

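The crops show the handle plate (top crop 365,378) downhill of its dark bracket (292,383), and the bolt tab (140,418) at the end of its arm; the tab spans roughly columns 108–190.

Run:
```python
from h import *
np.set_printoptions(precision=4,suppress=True)
D={}
for n in('top','scene'):
    z=np.load(n+'0.npz');d=z['d'];P=cloud(n,d);P[d<=0]=np.nan;P[P[...,2]>.3]=np.nan;D[n]=(z['p'],P)
def crop(u0,u1,v0,v1):
    m=np.zeros((384,512),bool);m[int(v0*.64):int(v1*.64),int(u0*.64):int(u1*.64)]=1;return m
p,P=D['top'];X,Y,Z=P[...,0],P[...,1],P[...,2]
# foot long edges : per column first/last dark
m=(p.max(2)<90)&(Z<.03)
for side,(u0,u1,v0,v1) in dict(far=(320,515,222,262),near=(320,535,285,330)).items():
    e=[]
    for u in range(int(u0*.64),int(u1*.64)):
        vs=[v for v in range(int(v0*.64),int(v1*.64)) if m[v,u]]
        if vs:
            v=min(vs) if side=='far' else max(vs); e.append(P[v,u])
    e=np.array(e);c=np.polyfit(e[:,1],e[:,0],1);r=e[:,0]-np.polyval(c,e[:,1]);g=abs(r)<.004;print(side,np.polyfit(e[g,1],e[g,0],1),g.sum(),len(g))
b=crop(315,515,235,300)&(Z>.027)&(Z<.06)
lab=cv2.connectedComponentsWithStats(b.astype(np.uint8))
for i in range(1,lab[0]):
    if lab[2][i,4]>100:
        q=P[lab[1]==i];c=np.polyfit(q[:,1],q[:,0],1);print('bar',len(q),c,np.polyfit(q[:,1],q[:,2],1))
def reg(n,cam,bx,cond):
    p,P=D[cam];q=P[crop(*bx)];q=q[~np.isnan(q[:,0])];q=q[cond(q)];print(n,cam,len(q),'min',np.percentile(q,3,axis=0),'max',np.percentile(q,97,axis=0),'mid',q.mean(0))
T=lambda lo,hi=.2:(lambda q:(q[:,2]>lo)&(q[:,2]<hi))
reg('dock','top',(515,560,220,310),T(.06))
reg('router','top',(230,300,240,310),T(.1))
reg('handle','top',(280,305,320,360),T(.105))
reg('handle','scene',(500,518,262,312),lambda q:(q[:,2]>.08)&(q[:,0]<.56))
reg('tabtop','top',(205,245,320,360),T(.115))
reg('tab','scene',(578,606,268,305),lambda q:(q[:,2]>.07)&(q[:,0]<.56))
reg('reader','top',(420,470,170,230),T(.11))
reg('reader','scene',(268,310,345,372),T(.12))
reg('adapter','top',(320,375,370,430),T(.02))
reg('driver','top',(400,495,365,430),T(.006))
q=P[crop(425,465,185,225)&(Z<.03)&(p.max(2)<90)];print('rfoot',np.nanmin(q,0),np.nanmax(q,0))
ps,Ps=D['scene'];q=Ps[crop(265,325,410,460)&(Ps[...,2]<.03)&(ps.max(2)<90)];print('rfoot s',np.nanpercentile(q,1,axis=0),np.nanpercentile(q,99,axis=0),len(q))
```

```text
far [-0.0592  0.7006] 125 125
near [-0.0584  0.5519] 138 138
bar 1181 [-0.0553  0.6286] [0.0408 0.0431]
dock top 600 min [ 0.5964 -0.3786  0.0713] max [ 0.6993 -0.3366  0.1039] mid [ 0.6476 -0.3558  0.0959]
router top 1511 min [0.5687 0.1105 0.1079] max [0.6644 0.2309 0.1212] mid [0.6164 0.1713 0.1151]
handle top 75 min [0.4822 0.1052 0.1072] max [0.5188 0.1164 0.1465] mid [0.5    0.1108 0.1368]
handle scene 170 min [0.4848 0.1032 0.0818] max [0.5204 0.1178 0.1427] mid [0.5109 0.11   0.1171]
tabtop top 50 min [0.4752 0.2204 0.1221] max [0.4839 0.2527 0.1437] mid [0.4792 0.2344 0.138 ]
tab scene 330 min [0.4749 0.219  0.0824] max [0.4844 0.2533 0.1397] mid [0.4803 0.2357 0.112 ]
reader top 292 min [ 0.7354 -0.1967  0.1157] max [ 0.7911 -0.1551  0.1335] mid [ 0.7636 -0.1763  0.1273]
reader scene 295 min [ 0.7446 -0.1977  0.1245] max [ 0.7872 -0.158   0.1308] mid [ 0.7663 -0.1773  0.1288]
adapter top 390 min [ 0.3419 -0.0176  0.025 ] max [0.4083 0.0486 0.036 ] mid [0.3752 0.015  0.0308]
driver top 315 min [ 0.3287 -0.2603  0.0102] max [ 0.4307 -0.1087  0.0276] mid [ 0.3915 -0.2052  0.02  ]
rfoot [ 0.7447 -0.1911  0.0045] [ 0.7941 -0.1491  0.0163]
rfoot s [ 0.7138 -0.2061 -0.0001] [ 0.8035 -0.1482  0.0273] 509
```

send_rows(
  targets=[
    [0,0.0355,-0.0276,0,0.072],
    [0,0.0355,-0.0276,0,0.072],
    [0,0.0355,-0.0276,0,0.072],
    [0,0.0355,-0.0276,0,0.072],
    [0,0.0355,-0.0276,0,0.07],
  ],
  grip_force=10,
)

```text
time: 0.6
tool_pos: [0.333, 0.3624, 0.1886]
tool_rot: [-3.141, -0.0, -3.079]
contact_force: [1.0, 1.0, 0.5]
opening: 0.0565
grip_force: 0.0
```

send_rows(
  targets=[
    [0,0.0355,-0.0276,0,0],
    [0,0.0355,-0.0276,0,0],
    [0,0.0355,-0.0276,0,0],
    [0,0.0355,-0.0276,0,0],
    [0,0.0355,-0.0276,0,0],
  ],
)

```text
time: 1.1
tool_pos: [0.5106, 0.2243, 0.1885]
tool_rot: [3.142, -0.001, -3.083]
contact_force: [0.6, 0.6, 0.5]
opening: 0.0167
grip_force: 0.0
```

send_rows(
  targets=[
    [0,0,0,0,0],
    [0,0,0,0,0],
  ],
)

```text
time: 1.3
tool_pos: [0.5095, 0.225, 0.188]
tool_rot: [3.142, -0.002, -3.085]
contact_force: [-0.6, 0.6, -0.4]
opening: 0.0019
grip_force: 0.0
```

send_rows(
  targets=[
    [0,0,0,-0.026,0],
    [0,0,0,-0.026,0],
    [0,0,0,-0.026,0],
  ],
)

```text
time: 1.6
tool_pos: [0.5081, 0.227, 0.1102]
tool_rot: [3.141, -0.0, -3.081]
contact_force: [0.4, 1.0, -0.3]
opening: 0.0004
grip_force: 0.0
```

Run:
```python
from h import *
p,d=read_camera('scene');np.savez('scene1.npz',p=p,d=d)
cv2.imwrite('pics/s1.png',cv2.resize(p[130:260,300:450][:,:,::-1],None,fx=5,fy=4.6,interpolation=cv2.INTER_CUBIC))
P=cloud('scene',d);P[d<=0]=np.nan
s=observe();print(s['tool_pos'],s['contact_force'],s['opening'])
```

```text
[0.50550498 0.22624605 0.10571951] [-1.8767953  -0.08746482 -3.12127443] 0.00022710457787648142
```

View pics/s1.png

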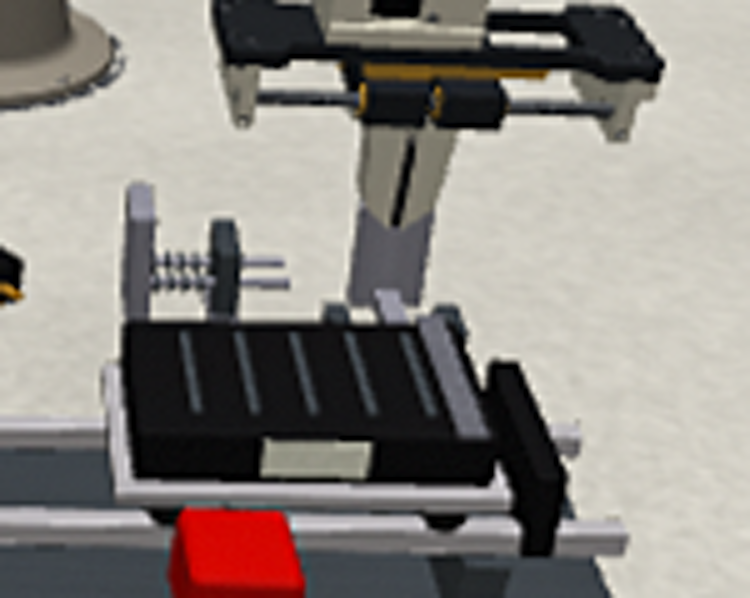

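The scene crop shows the shut, tapered fingers on the router side of the tab (tip at 395,225), clear of the plate and rods. I'll get the finger's half thickness from depth.

Run:
```python
from h import *
np.set_printoptions(precision=4,suppress=True)
z=np.load('scene1.npz');P=cloud('scene',z['d'])
for r in (160,165,170,174,177,180,184,188,192):
    row=P[r,368:390];print(r,[f'{a:.3f}/{b:.3f}/{c:.3f}' for a,b,c in row[::2]])
```

```text
160 ['0.121/0.262/-0.002', '0.126/0.268/0.001', '0.503/0.208/0.187', '0.520/0.210/0.196', '0.517/0.215/0.195', '0.519/0.219/0.197', '0.519/0.223/0.197', '0.510/0.229/0.193', '0.517/0.232/0.197', '0.518/0.237/0.198', '0.515/0.242/0.196']
165 ['0.160/0.258/-0.001', '0.166/0.264/0.002', '0.511/0.209/0.178', '0.519/0.212/0.183', '0.521/0.216/0.184', '0.522/0.220/0.185', '0.517/0.226/0.183', '0.520/0.230/0.185', '0.518/0.234/0.184', '0.518/0.239/0.185', '0.517/0.244/0.185']
170 ['0.199/0.255/0.001', '0.194/0.262/-0.001', '0.515/0.210/0.167', '0.521/0.214/0.171', '0.518/0.219/0.170', '0.519/0.223/0.171', '0.518/0.228/0.171', '0.520/0.232/0.172', '0.521/0.236/0.173', '0.519/0.241/0.172', '0.183/0.320/-0.002']
174 ['0.225/0.252/-0.000', '0.221/0.259/-0.002', '0.479/0.218/0.137', '0.522/0.215/0.161', '0.520/0.220/0.160', '0.517/0.225/0.159', '0.518/0.230/0.160', '0.518/0.234/0.160', '0.518/0.239/0.161', '0.518/0.243/0.161', '0.212/0.316/-0.001']
177 ['0.243/0.251/-0.001', '0.237/0.258/-0.003', '1.398/0.051/0.630', '0.480/0.224/0.130', '0.520/0.221/0.152', '0.518/0.226/0.151', '0.518/0.231/0.1
[... 341 characters left out ...]
247/-0.000', '0.476/0.219/0.107', '0.481/0.223/0.110', '0.479/0.228/0.109', '0.483/0.232/0.112', '0.479/0.237/0.110', '0.484/0.241/0.113', '0.480/0.247/0.112', '0.481/0.251/0.112', '0.281/0.301/0.000', '0.278/0.308/-0.001']
188 ['0.312/0.245/-0.001', '0.477/0.220/0.095', '0.482/0.224/0.099', '0.482/0.229/0.099', '0.481/0.234/0.099', '0.478/0.239/0.098', '0.479/0.244/0.099', '0.483/0.248/0.102', '0.480/0.254/0.100', '0.307/0.298/0.001', '0.304/0.304/0.000']
192 ['0.334/0.243/-0.001', '0.483/0.221/0.087', '0.479/0.227/0.085', '0.481/0.231/0.087', '0.480/0.236/0.087', '0.478/0.241/0.086', '0.478/0.246/0.086', '0.478/0.251/0.087', '0.325/0.290/-0.003', '0.324/0.296/-0.003', '0.326/0.301/-0.001']
```

Run:
```python
from h import *
np.set_printoptions(precision=4,suppress=True)
for n in('scene','top'):
    s=observe();print(s['time'],s['tool_pos'],s['contact_force'])
    p,d=read_camera(n);P=cloud(n,d)
    if n=='scene':
        cv2.imwrite('pics/s2.png',cv2.resize(p[130:230,340:420][:,:,::-1],None,fx=6,fy=6,interpolation=cv2.INTER_CUBIC))
        for r in range(168,200,3): print(r,[f'{a:.3f}/{b:.3f}/{c:.3f}' for a,b,c in P[r,374:386:2]])
```

```text
1.65 [0.5055 0.2262 0.1057] [-1.8768 -0.0875 -3.1213]
168 ['0.518/0.213/0.175', '0.517/0.218/0.174', '0.515/0.223/0.174', '0.515/0.228/0.174', '0.516/0.232/0.175', '0.515/0.236/0.175']
171 ['0.517/0.215/0.166', '0.516/0.219/0.166', '0.516/0.224/0.166', '0.516/0.229/0.167', '0.515/0.233/0.166', '0.517/0.237/0.168']
174 ['0.519/0.216/0.159', '0.519/0.220/0.159', '0.515/0.226/0.158', '0.519/0.229/0.160', '0.518/0.234/0.160', '0.516/0.239/0.159']
177 ['0.514/0.218/0.148', '0.519/0.221/0.152', '0.514/0.227/0.149', '0.516/0.231/0.151', '0.519/0.235/0.152', '0.478/0.249/0.131']
180 ['0.481/0.226/0.122', '0.480/0.230/0.122', '0.481/0.235/0.122', '0.479/0.240/0.122', '0.479/0.245/0.122', '0.481/0.249/0.124']
183 ['0.478/0.227/0.112', '0.481/0.232/0.113', '0.480/0.237/0.113', '0.481/0.241/0.114', '0.477/0.247/0.113', '0.480/0.251/0.115']
186 ['0.481/0.228/0.105', '0.477/0.234/0.103', '0.480/0.238/0.105', '0.478/0.243/0.104', '0.477/0.248/0.104', '0.479/0.253/0.106']
189 ['0.482/0.229/0.097', '0.481/0.235/0.096', '0.479/0.240/0.095', '0.480/0.244/0.097', '0.477/0.250/0.096', '0.480/0.254/0.097']
192 ['0.482/0.231/0.088', '0.478/0.237/0.086', '0.480/0.241/0.087', '0.480/0.246/0.088', '0.481/0.251/0.089', '0.327/0.290/-0.002']
195 ['0.482/0.232/0.079', '0.495/0.235/0.087', '0.493/0.240/0.086', '0.480/0.247/0.079', '0.479/0.252/0.079', '0.341/0.288/-0.003']
198 ['0.368/0.256/0.000', '0.506/0.234/0.085', '0.507/0.238/0.086', '0.509/0.243/0.088', '0.365/0.279/0.001', '0.559/0.241/0.119']
1.7 [0.5058 0.2262 0.1077] [0.1872 0.1089 0.0768]
```

View pics/s2.png

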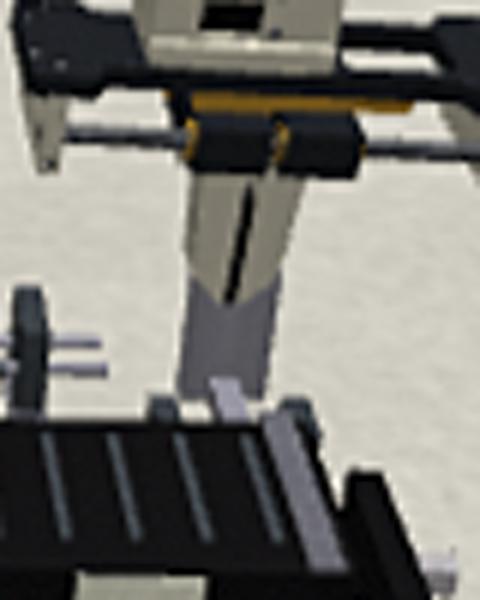

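The picture still shows the visible finger tip near z≈0.145 (crop 230,303), higher than the reported TCP; checking against the start picture.

Run:
```python
from h import *
np.set_printoptions(precision=4,suppress=True)
def proj(n,X):
    c=calibration(n);q=c['world_to_cam']@np.r_[X,1];K=c['intrinsics'];return K[0,0]*q[0]/-q[2]+K[0,2],K[1,1]*-q[1]/-q[2]+K[1,2]
print('scene now TCP',proj('scene',[.506,.226,.107]),'tab top',proj('scene',[.48,.236,.143]))
print('start TCP scene',proj('scene',[.154,.501,.188]),proj('top',[.154,.501,.188]))
t=np.array([.294,.956,0])
for s in(-.05,.05): print(proj('scene',np.array([.154,.501,.188])+s*t),proj('top',np.array([.154,.501,.188])+s*t))
for n,(a,b,c,d_) in dict(scene=(40,130,420,512),top=(320,384,0,70)).items():
    z=np.load(n+'0.npz');P=cloud(n,z['d']);P[z['d']<=0]=np.nan
    q=P[a:b,c:d_].reshape(-1,3);q=q[(abs(q[:,0]-.155)<.12)&(abs(q[:,1]-.5)<.12)&(q[:,2]>.1)&(q[:,2]<.5)]
    print(n,len(q),np.percentile(q[:,2],[0,1,3,5,10,50]))
    for lo in np.arange(.18,.34,.02):
        k=q[(q[:,2]>lo)&(q[:,2]<lo+.02)]
        if len(k):print(round(lo,2),len(k),k.min(0),k.max(0))
c=calibration('wrist');print(c)
p,d=read_camera('wrist');np.savez('w1.npz',p=p,d=d);cv2.imwrite('pics/w1.png',p[:,:,::-1])
```

```text
scene now TCP (np.float64(374.2906456065613), np.float64(190.21396887690634)) tab top (np.float64(379.7386634162018), np.float64(172.70383500046168))
start TCP scene (np.float64(460.2733879105883), np.float64(114.45214494099261)) (np.float64(37.12200928521884), np.float64(343.5701692987915))
(np.float64(442.4364917065608), np.float64(111.78160041056184)) (np.float64(54.704196371260736), np.float64(349.21567182216387))
(np.float64(478.6507846581226), np.float64(117.2036133470599)) (np.float64(19.563623156717284), np.float64(337.9323090764135))
scene 2230 [0.2245 0.2346 0.2447 0.2533 0.2749 0.3294]
0.22 46 [0.144  0.4406 0.2245] [0.1825 0.5566 0.2393]
0.24 96 [0.1425 0.4387 0.2403] [0.1869 0.5597 0.2599]
0.26 107 [0.1415 0.4366 0.2601] [0.1889 0.5598 0.2799]
0.28 123 [0.1347 0.4077 0.2801] [0.2176 0.5747 0.2999]
0.3 510 [0.1078 0.4008 0.3   ] [0.2215 0.5796 0.32  ]
0.32 610 [0.0983 0.4015 0.3203] [0.2187 0.5978 0.34  ]
0.34 204 [0.1288 0.4468 0.3401] [0.1859 0.5119 0.36  ]
top 1677 [0.2238 0.2334 0.2449 0.262  0.3049 0.335 ]
0.22 38 [0.1505 0.4448 0.2238] [0.1866 0.5595 0.2399]
0.24 45 [0.1516 0.4445 0.2401] [0.1871 0.5597 0.2595]
0.26 11 [0.1664 0.5461 0.2611] [0.1833 0.5509 0.2735]
0.28 45 [0.0999 0.4107 0.2902] [0.1766 0.447  0.2995]
0.3 247 [0.1048 0.4047 0.3001] [0.1977 0.5273 0.3199]
0.32 701 [0.1077 0.4033 0.3208] [0.1876 0.5148 0.34  ]
0.34 195 [0.1201 0.4238 0.34  ] [0.1833 0.5055 0.3598]
{'intrinsics': array([[343.4965,   0.    , 248.7438],
       [  0.    , 343.4965, 191.3698],
       [  0.    ,   0.    ,   1.    ]]), 'hand_eye': array([[-0.    ,  0.9504,  0.3109,  0.0851],
       [ 1.    ,  0.    , -0.0001, -0.0003],
       [-0.0001,  0.3109, -0.9504, -0.1953],
       [ 0.    ,  0.    ,  0.    ,  1.    ]])}
```

View pics/w1.png

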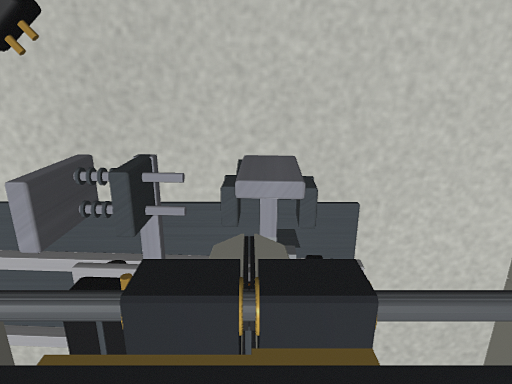

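The wrist view shows the tab (270,180) well ahead of the finger tips (250,245), with 40-odd mm of gap, the plate at (55,200) and bracket (135,195). I'll check its depth against the TCP.

Run:
```python
from h import *
from scipy.spatial.transform import Rotation as R
np.set_printoptions(precision=4,suppress=True)
s=observe();c=calibration('wrist');K=c['intrinsics'];z=np.load('w1.npz');d=z['d']
v,u=np.mgrid[:384,:512]
C=np.stack([(u-K[0,2])/K[0,0]*d,-(v-K[1,2])/K[1,1]*d,-d],-1);H=c['hand_eye']
T=C@H[:3,:3].T+H[:3,3];Rw=R.from_euler('xyz',s['tool_rot']).as_matrix();W=T@Rw.T+s['tool_pos']
for n,(x,y) in dict(tabtop=(270,190),tabmid=(270,172),plate=(75,190),plate_top=(18,215),plate_top2=(88,160),table=(300,60),foot=(200,215),fing=(235,250),fing2=(262,250),fingtip=(250,238),block=(230,200),arm=(268,215)).items():
    print(n,'tool',T[y,x],'world',W[y,x])
```

```text
tabtop tool [ 0.0315  0.0105 -0.0292] world [0.4767 0.2352 0.1405]
tabmid tool [ 0.0365  0.0114 -0.0124] world [0.4716 0.2358 0.1238]
plate tool [ 0.0192 -0.1089  0.009 ] world [0.4962 0.1168 0.1023]
plate_top tool [ 0.0192 -0.118  -0.0325] world [0.4968 0.1077 0.1438]
plate_top2 tool [ 0.0336 -0.108   0.03  ] world [0.4818 0.1168 0.0813]
table tool [0.1002 0.0423 0.1103] world [0.4062 0.2629 0.0011]
foot tool [-0.0352 -0.0457  0.1019] world [0.5467 0.1832 0.0094]
fing tool [ 0.0112 -0.0066 -0.055 ] world [0.498  0.2194 0.1663]
fing2 tool [ 0.0111  0.0057 -0.0549] world [0.4973 0.2317 0.1663]
fingtip tool [ 0.01    0.0003 -0.0402] world [0.4988 0.2264 0.1515]
block tool [ 0.0067 -0.0131  0.0257] world [0.5029 0.2132 0.0856]
arm tool [-0.0029  0.0128  0.022 ] world [0.5109 0.2396 0.0893]
```

send_rows(
  targets=[
    [0,-0.008,0,0,0],
    [0,-0.004,0,0,0],
    [0,-0.003,0,0,0],
    [0,0,0,0,0],
  ],
)

```text
time: 2.2
tool_pos: [0.4943, 0.2259, 0.1116]
tool_rot: [3.141, 0.001, -3.082]
contact_force: [0.2, -0.4, 0.0]
opening: 0.0008
grip_force: 0.0
```

```bash
cat >> h.py <<'E'
from scipy.spatial.transform import Rotation as R
def wrist():
    s=observe();c=calibration('wrist');K=c['intrinsics'];p,d=read_camera('wrist')
    v,u=np.mgrid[:384,:512]
    C=np.stack([(u-K[0,2])/K[0,0]*d,-(v-K[1,2])/K[1,1]*d,-d],-1);H=c['hand_eye']
    T=C@H[:3,:3].T+H[:3,3];return s,p,T@R.from_euler('xyz',s['tool_rot']).as_matrix().T+s['tool_pos']
def scene():
    s=observe();p,d=read_camera('scene');P=cloud('scene',d);P[d<=0]=np.nan;return s,p,P
E
python3 - <<'E'
from h import *
s,p,P=scene();print(s['tool_pos'],s['contact_force'],s['time'])
# tab face x over rows below finger tip
m=(P[...,2]>.09)&(P[...,2]<.135)&(P[...,0]>.42)&(P[...,0]<.51)&(P[...,1]>.2)&(P[...,1]<.27)
q=P[m];print(len(q),np.median(q,0))
z=np.load('scene1.npz');P=cloud('scene',z['d']);m=(P[...,2]>.09)&(P[...,2]<.135)&(P[...,0]>.42)&(P[...,0]<.51)&(P[...,1]>.2)&(P[...,1]<.27)
print(m.sum(),np.median(P[m],0))
E
```

```text
[0.49428866 0.22588479 0.11156562] [ 0.23362099 -0.41061819  0.04142576] 2.2
230 [0.48042475 0.23561509 0.11299781]
213 [0.48006707 0.23593104 0.11017253]
```

send_rows(
  targets=[
    [0,-0.004,0,0,0],
    [0,-0.003,0,0,0],
    [0,0,0,0,0],
  ],
)

```text
time: 2.55
tool_pos: [0.4871, 0.2257, 0.1108]
tool_rot: [3.142, -0.0, -3.082]
contact_force: [0.1, -0.0, -0.8]
opening: 0.0007
grip_force: 0.0
```

Run:
```python
from h import *
s,p,P=scene();print(s['tool_pos'],s['contact_force'],s['time'])
m=(P[...,2]>.09)&(P[...,2]<.135)&(P[...,0]>.42)&(P[...,0]<.51)&(P[...,1]>.2)&(P[...,1]<.27)
q=P[m];print(len(q),np.median(q,0))
m=(P[...,1]>.20)&(P[...,1]<.255)&(P[...,0]>.47)&(P[...,0]<.53)&(P[...,2]>.14)&(P[...,2]<.17)
print(np.nanmin(P[m],0),np.nanmedian(P[m],0))
```

```text
[0.48708362 0.22572113 0.11081138] [ 0.06325132 -0.02114608 -0.80130584] 2.55
235 [0.48052794 0.23594594 0.11258414]
[0.47442172 0.20809706 0.14001343] [0.49732701 0.226385   0.16126632]
```

send_rows(
  targets=[
    [0,0.013,0,0,0],
    [0,0.01,0,-0.005,0],
    [0,0,0,-0.01,0],
    [0,0,0,-0.008,0],
    [0,0,0,0,0],
  ],
)

```text
time: 3.1
tool_pos: [0.5089, 0.2254, 0.0858]
tool_rot: [-3.141, -0.004, -3.082]
contact_force: [0.9, 0.2, 0.1]
opening: 0.0
grip_force: 0.0
```

send_rows(
  targets=[
    [0,-0.01,0,0,0],
    [0,-0.007,0,0,0],
    [0,-0.004,0,0,0],
    [0,-0.003,0,0,0],
    [0,0,0,0,0],
  ],
)

```text
time: 3.6
tool_pos: [0.4862, 0.2258, 0.0883]
tool_rot: [3.141, 0.0, -3.082]
contact_force: [0.2, 0.3, -0.6]
opening: 0.0004
grip_force: 0.0
```

Run:
```python
from h import *
s,p,P=scene();print(s['tool_pos'],s['contact_force'],s['time'])
m=(P[...,2]>.09)&(P[...,2]<.12)&(P[...,0]>.42)&(P[...,0]<.51)&(P[...,1]>.2)&(P[...,1]<.27)
q=P[m];print(len(q),np.median(q,0))
m=(P[...,1]>.20)&(P[...,1]<.255)&(P[...,0]>.488)&(P[...,0]<.53)&(P[...,2]>.10)&(P[...,2]<.17)
print(np.nanmin(P[m],0),np.nanmedian(P[m],0))
cv2.imwrite('pics/s3.png',cv2.resize(p[130:260,300:450][:,:,::-1],None,fx=5,fy=4.6,interpolation=cv2.INTER_CUBIC))
```

```text
[0.48621368 0.22584405 0.08826452] [ 0.19244957  0.32739975 -0.62151647] 3.6
137 [0.47435304 0.2374159  0.10309964]
[0.4897932  0.20659838 0.12566346] [0.49685831 0.22621422 0.15097361]
```

View pics/s3.png

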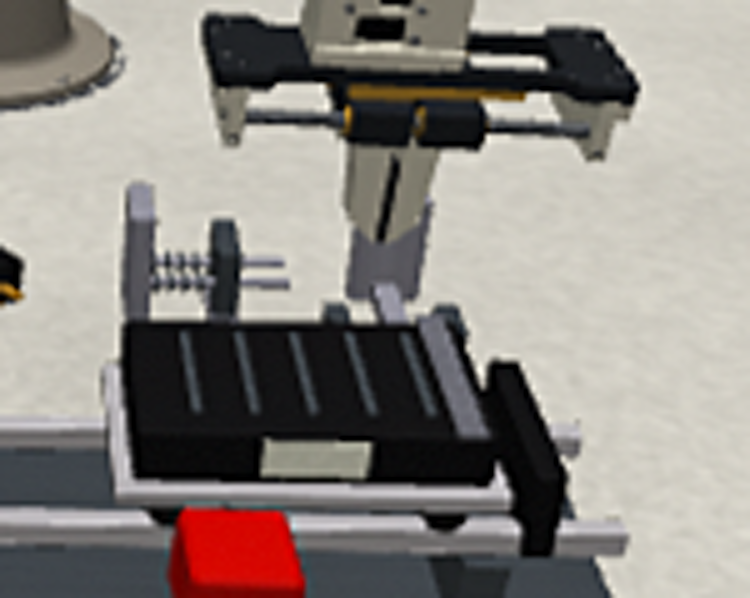

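Contact confirmed: the finger overlaps the tab (380,240) and has moved it by 6 mm, so the visible tips are about 36 mm above the reported TCP and I will plan from the visible tips. Now I pull the bolt and run.

send_rows(
  targets=[
    [0,-0.021,0,0,0],
    [0,-0.021,-0.01,0,0],
    [0,0,-0.049,0,0],
    [0,0,-0.049,0,0],
    [0,0,-0.049,0,0],
  ],
)

```text
time: 4.15
tool_pos: [0.4443, 0.0677, 0.0881]
tool_rot: [3.141, 0.001, -3.081]
contact_force: [0.7, 0.3, 1.9]
opening: 0.0006
grip_force: 0.0
```

send_rows(
  targets=[
    [0,0,-0.049,-0.005,0],
    [0,0,-0.049,-0.006,0],
    [0,0.035,-0.025,-0.006,0],
    [0,0.03,-0.008,-0.004,0],
    [0,0.002,-0.019,-0.002,0],
  ],
)

```text
time: 4.65
tool_pos: [0.5146, -0.0823, 0.0647]
tool_rot: [-3.142, 0.002, -3.083]
contact_force: [-0.1, -0.4, 0.7]
opening: 0.0005
grip_force: 0.0
```

send_rows(
  targets=[
    [0,0.001,-0.018,-0.001,0],
    [0,0.001,-0.017,-0.001,0],
    [0,0.001,-0.016,-0.001,0],
    [0,0.001,-0.015,-0.001,0],
    [0,0.001,-0.014,-0.001,0],
  ],
)

```text
time: 5.15
tool_pos: [0.5166, -0.1624, 0.0599]
tool_rot: [-3.141, 0.0, -3.082]
contact_force: [0.7, -1.2, 0.3]
opening: 0.0007
grip_force: 0.5
```

send_rows(
  targets=[
    [0,0.001,-0.013,-0.001,0],
    [0,0.001,-0.012,-0.001,0],
    [0,0.001,-0.011,0,0],
    [0,0.001,-0.01,0,0],
    [0,0.001,-0.009,0,0],
  ],
)

```text
time: 5.65
tool_pos: [0.5216, -0.217, 0.0578]
tool_rot: [3.141, -0.0, -3.082]
contact_force: [-0.7, -1.1, -0.4]
opening: 0.0005
grip_force: 0.3
```

```bash
cat >> h.py <<'E'
def look(save=None):
    s,p,P=scene();X,Y,Z=P[...,0],P[...,1],P[...,2]
    print(s['time'],s['tool_pos'].round(4),s['contact_force'].round(2))
    # white/cream label + router top: black points above z .095 near the rail
    off=X-(.6275-.0585*Y)
    m=(abs(off)<.045)&(Z>.085)&(Z<.125)&(p.max(2)<60)&(Y>-.36)
    if m.any(): print('router',m.sum(),np.percentile(Y[m],[2,50,98]).round(4))
    m=(off>-.145)&(off<-.09)&(Z>.07)&(Z<.15)&(Y>-.37)&(Y<.3)
    print('handle region',m.sum(),np.percentile(Y[m],[2,25,50,75,98]).round(4) if m.any() else '')
    m=(off>-.215)&(off<-.13)&(Z>.09)&(Z<.15)&(Y>.2)&(Y<.28)
    if m.any():print('tab x',np.median(X[m]).round(4))
    if save:cv2.imwrite(f'pics/{save}.png',cv2.resize(p[100:320,60:440][:,:,::-1],None,fx=2.1,fy=2.1,interpolation=cv2.INTER_CUBIC))
    return s,p,P
E
python3 -c "
from h import *
look('s4')"
```

```text
5.65 [ 0.5216 -0.217   0.0578] [-0.72 -1.05 -0.4 ]
router 1468 [-0.3423 -0.1176  0.2874]
handle region 842 [-0.232  -0.204  -0.1846 -0.1253  0.2684]
tab x 0.4303
```

View pics/s4.png

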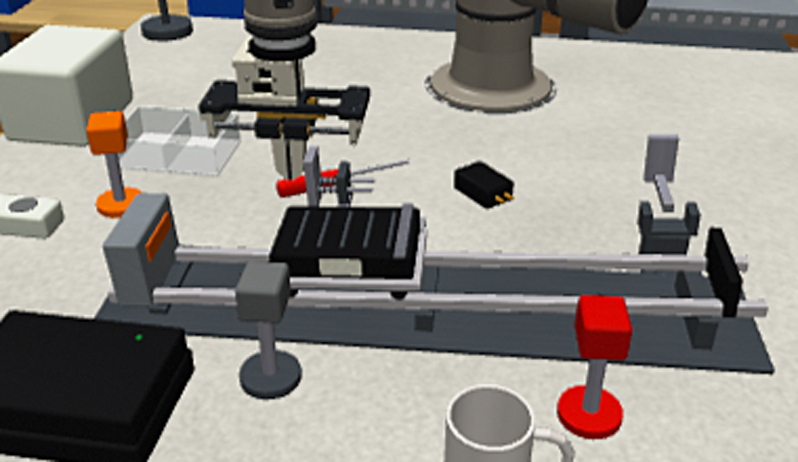

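The picture shows the carriage caught (router 345,245), plate against the finger (312,175), bolt tab fully out (tab x shifted 50 mm), reader at (263,290).

send_rows(
  targets=[
    [0,0.0005,-0.008,0,0],
    [0,0.0005,-0.008,0,0],
    [0,0.0005,-0.007,0,0],
    [0,0.0005,-0.006,0,0],
    [0,0,-0.005,0,0],
  ],
)

```text
time: 6.2
tool_pos: [0.5237, -0.2508, 0.0579]
tool_rot: [-3.141, 0.0, -3.082]
contact_force: [-0.1, -1.4, -0.3]
opening: 0.0002
grip_force: 0.3
```

send_rows(
  targets=[
    [0,0.0005,-0.004,0,0],
    [0,0,-0.003,0,0],
    [0,0,-0.002,0,0],
    [0,0,-0.001,0,0],
    [0,0,0,0,0],
  ],
)

```text
time: 6.7
tool_pos: [0.5241, -0.2602, 0.0579]
tool_rot: [3.141, 0.0, -3.082]
contact_force: [0.5, -0.4, -0.9]
opening: 0.0005
grip_force: 0.2
```

```bash
cat > m.py <<'E'
from h import *
# compare carriage in the latched start picture and now, via white label + black router in both cameras
u=np.array([-.0588,.9983]);e=np.array([.9983,.0588]);O=np.array([.629,-.032])
def rail(P): q=P[...,:2]-O;return q@e,q@u
def meas(n,p,P):
    x,y=rail(P);Z=P[...,2];zt=.045+.051*y
    top=(abs(x)<.05)&(Z>zt+.050)&(Z<zt+.068)&(y<.31)&(y>-.3)
    lab,st=cv2.connectedComponentsWithStats(top.astype(np.uint8))[1:3];i=1+np.argmax(st[1:,4]);m=lab==i
    rx,ry=x[m],y[m];out=[m.sum(),*np.percentile(ry,[1,50,99])]
    g=(x>.1)&(x<.17)&(Z>.11)&(Z<.14)&(abs(y+.15)<.08)
    out+=[*np.percentile(y[g],[2,50,98])]
    h=(x>-.142)&(x<-.1)&(Z>zt+.05)&(Z<zt+.1)&(y<.19)
    out+=[*np.percentile(y[h],[2,50,98])] if h.any() else []
    print(n,np.round(out,4))
for n in('scene','top'):
    z=np.load(n+'0.npz');P=cloud(n,z['d']);P[z['d']<=0]=np.nan;meas(n+' start',z['p'],P)
s=observe();print(s['time'],s['tool_pos'].round(4))
for n in('scene','top'):
    p,d=read_camera(n);P=cloud(n,d);P[d<=0]=np.nan;meas(n+' now',p,P)
E
python3 m.py
```

```text
scene start [ 1.944e+03  1.384e-01  2.140e-01  2.893e-01 -1.744e-01 -1.520e-01
 -1.329e-01  1.428e-01  1.498e-01  1.895e-01]
top start [ 1.776e+03  1.410e-01  2.172e-01  2.925e-01 -1.735e-01 -1.522e-01
 -1.311e-01  1.450e-01  1.516e-01  1.897e-01]
6.7 [ 0.5241 -0.2602  0.0579]
scene now [ 1.732e+03 -2.100e-01 -1.325e-01 -5.840e-02 -1.745e-01 -1.523e-01
 -1.329e-01 -2.370e-01 -1.992e-01 -1.514e-01]
top now [ 1.689e+03 -2.084e-01 -1.321e-01 -5.720e-02 -1.736e-01 -1.517e-01
 -1.309e-01 -1.766e-01 -1.729e-01 -1.238e-01]
```

send_rows(
  targets=[
    [0,0,-0.003,0,0],
    [0,0,-0.005,0,0],
    [0,0.001,-0.006,0,0],
    [0,0,-0.005,0,0],
    [0,0,-0.003,0,0],
  ],
)

```text
time: 7.3
tool_pos: [0.5252, -0.2832, 0.0579]
tool_rot: [-3.141, 0.0, -3.083]
contact_force: [0.6, -0.5, 0.2]
opening: 0.0008
grip_force: 0.4
```

send_rows(
  targets=[
    [0,0,-0.001,0,0],
    [0,0,0,0,0],
    [0,0,0,0,0],
    [0,0,0,0,0],
    [0,0,0,0,0],
  ],
)

```text
time: 7.8
tool_pos: [0.525, -0.283, 0.0578]
tool_rot: [3.141, -0.0, -3.082]
contact_force: [-0.2, -0.8, -0.1]
opening: 0.0004
grip_force: 0.2
```

```bash
python3 m.py
```

```text
scene start [ 1.944e+03  1.384e-01  2.140e-01  2.893e-01 -1.744e-01 -1.520e-01
 -1.329e-01  1.428e-01  1.498e-01  1.895e-01]
top start [ 1.776e+03  1.410e-01  2.172e-01  2.925e-01 -1.735e-01 -1.522e-01
 -1.311e-01  1.450e-01  1.516e-01  1.897e-01]
7.8 [ 0.525  -0.283   0.0578]
scene now [ 1.717e+03 -2.308e-01 -1.526e-01 -7.980e-02 -1.745e-01 -1.520e-01
 -1.329e-01 -2.595e-01 -2.209e-01 -1.726e-01]
top now [ 1.687e+03 -2.308e-01 -1.540e-01 -7.890e-02 -1.735e-01 -1.518e-01
 -1.310e-01 -2.132e-01 -2.104e-01 -1.470e-01]
```

send_rows(
  targets=[
    [0,0,0,0,0],
    [0,0,0,0,0],
    [0,0,0,0,0],
    [0,0,0,0,0],
    [0,0,0,0,0],
  ],
)

```text
time: 8.4
tool_pos: [0.525, -0.2832, 0.0578]
tool_rot: [3.141, -0.0, -3.082]
contact_force: [0.6, -1.0, -0.7]
opening: 0.0
grip_force: 0.2
```

send_rows(
  targets=[
    [0,0,0,0,0],
    [0,0,0,0,0],
    [0,0,0,0,0],
    [0,0,0,0,0],
    [0,0,0,0,0],
  ],
)

```text
time: 8.9
tool_pos: [0.525, -0.2832, 0.0578]
tool_rot: [3.142, -0.0, -3.082]
contact_force: [-0.4, -0.2, -0.3]
opening: 0.0006
grip_force: 0.2
```

send_rows(
  targets=[
    [0,0,0,0,0],
    [0,0,0,0,0],
    [0,0,0,0,0],
    [0,0,0,0,0],
    [0,0,0,0,0],
  ],
)

```text
time: 9.4
tool_pos: [0.525, -0.2832, 0.0578]
tool_rot: [3.141, -0.0, -3.082]
contact_force: [-0.3, 0.3, -0.6]
opening: 0.0001
grip_force: 0.2
```

send_rows(
  targets=[
    [0,0,0,0,0],
    [0,0,0,0,0],
    [0,0,0,0,0],
    [0,0,0,0,0],
    [0,0,0,0,0],
  ],
)

```text
time: 9.9
tool_pos: [0.525, -0.2833, 0.0578]
tool_rot: [3.142, 0.0, -3.082]
contact_force: [-0.3, -0.1, -0.5]
opening: 0.0003
grip_force: 0.2
```

send_rows(
  targets=[
    [0,0,0,0,0],
    [0,0,0,0,0],
    [0,0,0,0,0],
    [0,0,0,0,0],
    [0,0,0,0,0],
  ],
)

```text
time: 10.4
tool_pos: [0.525, -0.2832, 0.0578]
tool_rot: [3.141, -0.0, -3.082]
contact_force: [0.7, 0.3, -0.3]
opening: 0.0006
grip_force: 0.2
```

send_rows(
  targets=[
    [0,0,0,0,0],
    [0,0,0,0,0],
    [0,0,0,0,0],
    [0,0,0,0,0],
    [0,0,0,0,0],
  ],
)

```text
time: 10.9
tool_pos: [0.525, -0.2832, 0.0578]
tool_rot: [3.142, 0.0, -3.082]
contact_force: [-0.1, -0.2, 0.8]
opening: 0.0002
grip_force: 0.2
```

```bash
python3 m.py | tail -3
```

```text
-1.329e-01 -2.595e-01 -2.210e-01 -1.742e-01]
top now [ 1.688e+03 -2.313e-01 -1.545e-01 -7.990e-02 -1.735e-01 -1.513e-01
 -1.309e-01 -2.134e-01 -2.107e-01 -1.460e-01]
```

send_rows(
  targets=[
    [0,0,-0.002,0,0],
    [0,0,-0.003,0,0],
    [0,0,-0.004,0,0],
    [0,0.001,-0.004,0,0],
    [0,0,-0.004,0,0],
  ],
)

```text
time: 11.5
tool_pos: [0.5262, -0.3008, 0.0579]
tool_rot: [-3.141, 0.0, -3.083]
contact_force: [0.6, -0.1, 1.8]
opening: 0.0005
grip_force: 0.2
```

send_rows(
  targets=[
    [0,0,-0.004,0,0],
    [0,0,-0.004,0,0],
    [0,0,-0.004,0,0],
    [0,0.001,-0.004,0,0],
    [0,0,-0.004,0,0],
  ],
)

```text
time: 12.0
tool_pos: [0.5271, -0.3206, 0.0578]
tool_rot: [3.141, 0.0, -3.082]
contact_force: [0.3, 0.2, -0.5]
opening: 0.0007
grip_force: 0.2
```

send_rows(
  targets=[
    [0,0,-0.004,0,0],
    [0,0,-0.004,0,0],
    [0,0,-0.004,0,0],
    [0,0.001,-0.003,0,0],
    [0,0,-0.003,0,0],
  ],
)

```text
time: 12.5
tool_pos: [0.5281, -0.3385, 0.0578]
tool_rot: [3.141, 0.0, -3.082]
contact_force: [0.3, -1.4, -0.8]
opening: 0.0005
grip_force: 0.2
```

send_rows(
  targets=[
    [0,0,-0.003,0,0],
    [0,0,-0.003,0,0],
    [0,0,-0.003,0,0],
    [0,0.001,-0.003,0,0],
    [0,0,-0.003,0,0],
  ],
)

```text
time: 13.0
tool_pos: [0.5291, -0.3534, 0.0578]
tool_rot: [3.141, -0.0, -3.082]
contact_force: [0.8, 0.4, -0.6]
opening: 0.0004
grip_force: 0.0
```

send_rows(
  targets=[
    [0,0,-0.003,0,0],
    [0,0,-0.003,0,0],
    [0,0,-0.003,0,0],
    [0,0,-0.003,0,0],
    [0,0,-0.003,0,0],
  ],
)

```text
time: 13.5
tool_pos: [0.529, -0.3685, 0.0578]
tool_rot: [3.142, -0.0, -3.082]
contact_force: [0.3, -0.7, -0.7]
opening: 0.0005
grip_force: 0.0
```

```bash
python3 m.py | tail -5
```

```text
13.5 [ 0.529  -0.3685  0.0578]
scene now [ 1.704e+03 -2.980e-01 -2.207e-01 -1.469e-01 -1.744e-01 -1.522e-01
 -1.329e-01 -3.440e-01 -2.890e-01 -2.402e-01]
top now [ 1.678e+03 -2.972e-01 -2.205e-01 -1.454e-01 -1.737e-01 -1.519e-01
 -1.309e-01 -2.932e-01 -2.483e-01 -2.375e-01]
```

send_rows(
  targets=[
    [0,0,-0.008,0,0],
    [0,0,-0.015,0,0],
    [0,-0.03,-0.01,0,0],
    [0,-0.035,0,0.01,0],
    [0,-0.03,0,0.03,0],
  ],
)

```text
time: 14.1
tool_pos: [0.4311, -0.4001, 0.0952]
tool_rot: [3.136, -0.004, -3.083]
contact_force: [0.8, -0.8, 0.2]
opening: 0.0005
grip_force: 0.0
```

send_rows(
  targets=[
    [0,0,0,0.04,0],
    [0,0,0,0.04,0],
    [0,0,0,0,0],
    [0,0,0,0,0],
    [0,0,0,0,0],
  ],
)

```text
time: 14.6
tool_pos: [0.4335, -0.4008, 0.1766]
tool_rot: [3.14, -0.001, -3.082]
contact_force: [0.5, 0.7, -0.4]
opening: 0.0004
grip_force: 0.0
```

```bash
python3 m.py | tail -5; python3 -c "
from h import *
look('s5')"
```

```text
14.6 [ 0.4335 -0.4008  0.1766]
scene now [ 1.700e+03 -2.981e-01 -2.214e-01 -1.468e-01 -1.745e-01 -1.522e-01
 -1.328e-01 -2.948e-01 -2.839e-01 -2.399e-01]
top now [ 1.672e+03 -2.973e-01 -2.204e-01 -1.457e-01 -1.735e-01 -1.516e-01
 -1.309e-01 -2.929e-01 -2.810e-01 -2.374e-01]
14.7 [ 0.4335 -0.4007  0.1762] [-0.11  0.1  -0.23]
router 1441 [-0.3428 -0.2494  0.2875]
handle region 607 [-0.3317 -0.3219 -0.2811  0.2152  0.2698]
tab x 0.4301
```

View pics/s5.png

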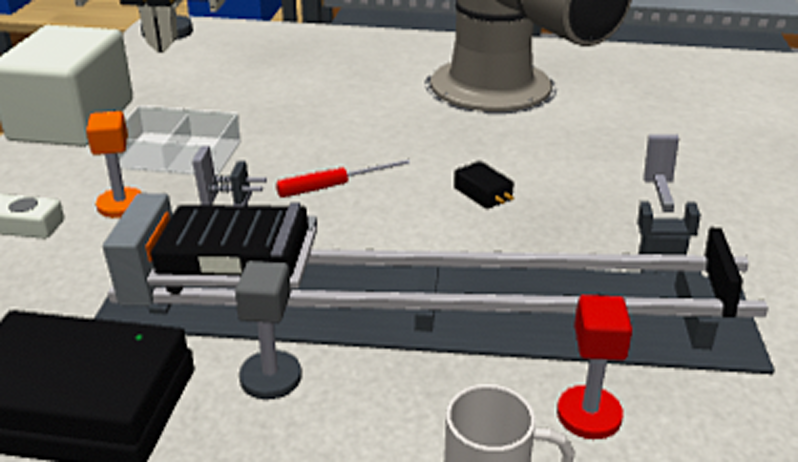

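The carriage stands against the dock (225,240), the bolt tab is out (660,160), the bystanders are untouched and the gripper is clear.

```bash
python3 -c "
from cell import *
print(hand_in())"
```

```text
the job is handed in; nothing more can be done
None
```

The job is handed in, with no verdict returned: the cameras show the bolt out about 50 mm, the router held about 3.5 s within a few mm of the reader, the carriage at rest against the dock and the adapter and screwdriver where they were; the spring's compression was never measured directly.

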